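Clean and pull the dust extractor's filter

ROBOT

A 7-joint arm with a two-finger parallel gripper is mounted at the origin on the work surface. World frame = base frame: x ahead of the robot, y to its left, z up, the work surface at z = 0. Lengths are in m, angles in rad, forces in N, time in s.
With the tool pointing down it reaches from about 0.4 to 0.75 m from the base axis. Payload 19.5 kg.
Tool frame: the origin (TCP) lies midway between the tips of the shut fingers; the grasp point (between the pads) lies r.grip_point_offset behind it (r.grip_point_offset is the distance from the TCP to the grasp point, in m); z points along the fingers, y is the line along which they close (so a half turn about z gives the same grasp; the last joint's range is limited). The gripper opens to 85 mm and grips with 20 to 120 N. Pads are 22 mm wide; open, the fingers measure 114 mm over their backs; the gripper's body (76 mm by 85 mm) begins 54 mm behind the grasp point. The pads swing forward as they close: fully open they stand 13 mm farther back than shut.
Start: joints at [-1.333, 0.707, -0.028, 1.485, 0.022, 0.951, -0.075], TCP at [0.159, 0.553, 0.231] pointing down, gripper open.
Joint ranges: [-2.71, 2.71], [-0.32, 2.16], [-1.57, 1.52], [0, 2.45], [-1.46, 4.6], [0, 2.02], [-2.83, 2.83]. Speed limits (rad/s): [1.89, 1.89, 2.57, 2.57, 3.01, 3.01, 3.01].

INTERFACE

Orientations are given as [roll, pitch, yaw] about the fixed x, y, z axes, in that order (R = Rz(yaw) Ry(pitch) Rx(roll)).
In Python, from rig import r gives the robot as it stands.
- The arm moves only by the tool play_rows, never from a script. Its argument "increments" is text: rows parted by semicolons, each of 6 numbers parted by spaces: the shift along the tool's x, y, z normalised to -1 to 1, where 1 is 0.08 m, then the turn, a rotation vector about the tool's x, y, z normalised to -1 to 1, where 1 is pi rad. In form: tx ty tz rx ry rz; .... A call has 1 to 5 rows; each row is the pose to reach, as a shift and turn from the pose commanded when the call began, along the tool's axes at that moment, turning the shorter way round; what a row does not reach only later rows make up. A row lasts 1/10 s, in which the tool goes at most 50 mm and 8.59 degrees, less where a joint would pass 70% of its speed; a pose out of reach is approached as far as the arm can. A call with a number of a shift or a turn outside -1 to 1 is refused whole. A call with a gripper value outside its range is refused whole. "hand" is the opening, from 0 (shut) to 1 (fully open), set as the call begins (left out, the last holds). The fingers move at their own pace and stop on an object; "force" is the grip in N (left out, the last holds). Time passes only in rows, so rows that repeat a pose let the fingers close. It gives the time, the measured TCP pose, the force, the opening and the grip force at its end, in the units of the state.
- r.get_state(): the state, without advancing time (a new reading comes with each control period).
- r.grab_frame(name): name is "scene" or "side" or "wrist"; returns (picture, depth): 420x560x3 uint8, red, green, blue; 420x560 float32, m along the optical axis (not along the pixel's ray), 0 where there is no reading.
- r.camera_params(name): a dict with "intrinsics" (3x3 intrinsics, pixels), "R" (3x3) and "t" (3): a world point X has camera coordinates R X + t; the wrist camera has in their place "hand_eye" (4x4, takes a point from camera to tool coordinates, whose origin is the TCP and whose axes are the flange's). Camera axes: x right, y down, z forward; pixel columns grow to the right and rows downward; lengths in m; the calibration is good to about 2 mm. A picture is of the moment at which its call begins: read the wrist's pose just before it. camera_params takes no time and is no camera call.
- r.sign_off(): hands the job in; it is judged then, once.
The state is a dict: "t": time; "q": joint angles; "qvel": joint speeds; "joint_efforts": joint torques, N m; "eef_pos": TCP position; "tcp_rot": TCP orientation; "wrist_force": force on the tool from outside, world axes, zero at the start; "torque": the same for the moment, N m; "gripper_width": opening from 0.0 (shut) to 1.0 (fully open); "finger_force": force on a finger pad.
Only numpy, scipy, OpenCV 4.12 (cv2) and the standard library are available. Lean on these libraries where they do the work, as an engineer would, in place of code of your own. Each camera call takes 0.05 s, during which the arm holds its last target. There are 200 camera calls.

TASK

Check the filter of the small bench dust extractor: with its filter flap still shut, push the red cleaning plunger fully down and let it spring back, then swing the filter flap over past upright so that it stays open by itself. Draw out the filter cassette, which has an orange pull rib on top, and carry it to the red bin; finish while holding it in the gripper, still and level, over the middle of the bin and clear above its rim, with the flap left open. Leave everything else on the bench where it is.

Things in the scene. Friction and masses are not known exactly. Their poses are not given: they have to be found in the camera images.
- extractor: Grey/black bench dust extractor with blue corners, 200 (x) x 300 (y) x 155 mm high, fixed. Origin on the bench, 72 mm behind its front face, midway across; x runs front to back (away from the robot at yaw 0), y to its left. Filter well at x -58..45, y -14..134 mm, floor z 71, mouth in the deck at z 155 mm. A capped hose port stands 22 mm out of the front at y -85, z 30 mm.
- plunger (a joint): Travel of the red filter-cleaning plunger, m: 0 up, 0.014 fully down. Sprung: starts to move at about 3 N and needs about 9 N at the bottom; comes back up when let go.
- plunger_top (a point): Centre of the top of the red mushroom head of the plunger (36 mm across), 191 mm above the bench when up; it moves straight down. Lies at x 0, y -85 mm in the extractor's frame.
- flap (a joint): Angle of the filter flap, rad: 0 shut, grows as its front edge is lifted, stop at 1.92. Free hinge: it falls shut from short of upright (1.57) and rests against its stop by its own weight beyond that. Weight 0.22 kg.
- flap_hinge (a point): Middle of the flap's hinge line, at x 55, y 60, z 157 mm in the extractor's frame; the line runs along the extractor's y axis at the back of the well. The flap is a black panel with a blue inlay, 164 mm wide, 9 mm thick, reaching 127 mm forward from the hinge.
- flap_bar (a point): Middle of the flap's yellow grab bar: a round bar 12 mm thick along y, 82 mm free between its two arms, 165 mm from the hinge line and, shut, 4 mm above it: 161 mm above the bench, 38 mm in front of the case (32 mm gap from bar to case and flap edge). Its axes turn with the flap. The bar can turn between gripping fingers.
- filter_centre (a point): Middle of the filter cassette (170 to 340 g), loose in the well under the flap: grey frame with paper pleats, 95 (x) x 140 (y) x 45 mm high, and on top an orange pull rib 60 long (x), 14 thick (y), 32 mm high. Its underside is 38.5 below this point, the frame's top 6.5 above, the rib's top 38.5 mm above. 4 mm play all round; seated, the rib's top is 7 mm below the deck.
- filter: The same filter cassette, same origin and axes as filter_centre.
- red_bin: Red open stacking bin, 200 (x) x 170 (y) mm, 80 mm high (front wall 50 mm), 4 mm walls, 0.7 kg, standing loose on one side of the extractor, with a few white offcuts lying in it. Origin at the centre of its underside, front facing -x.
- grey_bin: Grey bin of the same size with orange beak pieces, on the other side; to be left alone. Origin at the centre of its underside.
- bottle: Clear water bottle with a blue cap, 64 mm across, 200 mm high; to be left alone. Origin under its middle.
- rivet_jar: Glass jar with a yellow lid, 70 mm across, 75 mm high; to be left alone. Origin under its middle.

How it is judged:
By the outcome, as a careful person would: the job done as asked, in the order asked, and still so for the second after the job is handed in, while the arm keeps its last pose, push and grip.
It also fails if it takes over 72 s, if anything falls off the work surface, if the arm or the gripper's body presses on something with over 40 N, if the wrist force passes 120 N, or if a joint passes its speed limit or range.

## Working session

There is one attempt and no reset: what is moved stays moved. The work goes in short steps, Python scripts to look and compute and a tool call to move; the robot and the scene stay as the last step left them, time stands still between calls to the robot, and variables do not carry over. Pictures are saved under pics/ and viewed, at most 10 in all, crops included, and the job is handed in when it is done.

Besides the shell and the picture viewer there is one more tool, called as name(argument=value, ...) on one line, values as JSON. play_rows: Moves the arm, as the interface text tells. Scaled input: -1 to 1 covers 0.08 m each way for a shift and pi rad each way for a turn. Its arguments: {"type":"object","properties":{"increments":{"type":"string"},"hand":{"type":"number"},"force":{"type":"number"}},"required":["increments"]}

```bash
ls; mkdir -p pics; python3 - <<'E'
from rig import r
import cv2,numpy as np
s=r.get_state();print(s,r.grip_point_offset)
for n in("scene","side"):
    p,d=r.grab_frame(n);cv2.imwrite(f"pics/{n}0.png",p[:,:,::-1]);np.savez(f"{n}0.npz",p=p,d=d)
    print(n,r.camera_params(n))
print(r.camera_params("wrist"))
E
```

```text
pics
{'t': 0.0, 'q': array([-1.33266925,  0.70705348, -0.02761712,  1.48497352,  0.02199392,
        0.95087715, -0.07546828]), 'qvel': array([ 0.00029856,  0.00058268, -0.00192827, -0.00035683,  0.00178642,
       -0.00016626, -0.00034596]), 'joint_efforts': array([ 1.30747553e-04, -8.83214235e+01,  1.23462629e+00, -2.36156952e+01,
        1.69089949e-02,  6.79226650e-03, -2.91917308e-05]), 'eef_pos': array([0.15874018, 0.55240141, 0.23086189]), 'tcp_rot': array([-3.14058367e+00,  2.55096759e-05,  2.86179352e+00]), 'wrist_force': array([-0.744268  , -0.4451623 ,  0.09349197]), 'torque': array([-0.05311967, -0.01538945,  0.0045145 ]), 'finger_force': 0.0, 'gripper_width': 1.0005023349576354} 0.0187
scene {'intrinsics': array([[443.32194191,   0.        , 283.28826309],
       [  0.        , 443.32194191, 210.10217235],
       [  0.        ,   0.        ,   1.        ]]), 'R': array([[-0.23798792,  0.97119813, -0.01165975],
       [ 0.78448986,  0.18513022, -0.59186355],
       [-0.5726582 , -0.15000333, -0.80595384]]), 't': array([ 0.14562527, -0.39033639,  1.54780205])}
side {'intri
[... 190 characters left out ...]
0.44396309, -0.02142723],
       [ 0.2516277 , -0.54627045, -0.79891933],
       [-0.36639575,  0.71027134, -0.60105639]]), 't': array([-0.52122562, -0.03146252,  1.69986057])}
{'intrinsics': array([[337.61517968,   0.        , 286.37329276],
       [  0.        , 337.61517968, 206.60723159],
       [  0.        ,   0.        ,   1.        ]]), 'hand_eye': array([[ 1.91411961e-05, -9.60958258e-01, -2.76693378e-01,
         7.22230625e-02],
       [ 9.99999938e-01, -7.85675876e-05,  3.42044208e-04,
         5.97180612e-04],
       [-3.50429337e-04, -2.76693367e-01,  9.60958198e-01,
        -1.41448082e-01],
       [ 0.00000000e+00,  0.00000000e+00,  0.00000000e+00,
         1.00000000e+00]])}
```

View pics/scene0.png

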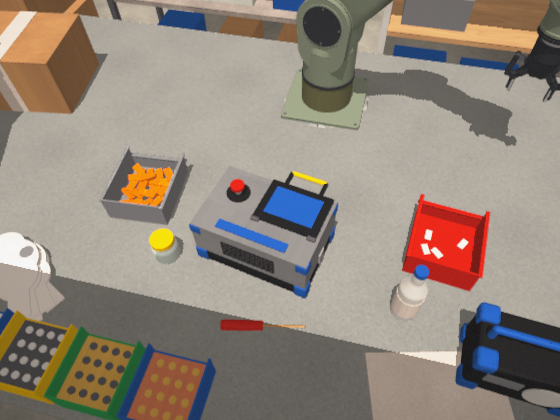

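View pics/side0.png

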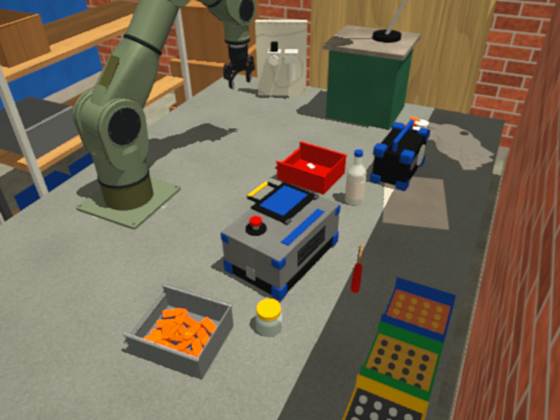

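```bash
cat > h.py <<'E'
import numpy as np,cv2
from scipy.spatial.transform import Rotation as Ro
from rig import r
def cloud(n,d):
    c=r.camera_params(n);K=c["intrinsics"];v,u=np.indices(d.shape)
    P=np.stack([(u-K[0,2])*d/K[0,0],(v-K[1,2])*d/K[1,1],d],-1)
    if n=="wrist": return P
    return (P-c["t"])@c["R"]
def hsv(p): 
    h=cv2.cvtColor(p,cv2.COLOR_RGB2HSV);return h[...,0].astype(int),h[...,1],h[...,2]
def tool(): 
    s=r.get_state();return s,Ro.from_euler('xyz',s["tcp_rot"])
def delta(pos,rot=None,):
    "shift/turn in units from measured pose"
    s,R=tool();t=R.inv().apply(np.array(pos)-s["eef_pos"])/.08
    w=(R.inv()*rot).as_rotvec()/np.pi if rot is not None else np.zeros(3)
    return np.round(np.r_[t,w],3)
E
python3 - <<'E'
from h import *
for n in("scene","side"):
    f=np.load(n+"0.npz");p,d=f["p"],f["d"];X=cloud(n,d);h,s,v=hsv(p);z=X[...,2]
    ok=(d>0)
    red=((h<6)|(h>174))&(s>150)&(v>70)&ok
    head=red&(z>.165)&(z<.215)&(abs(X[...,0]-.5)<.35)
    P=X[head];print(n,"head",len(P),P.mean(0),P.min(0),P.max(0), P[P[:,2]>.186].mean(0))
    bar=(h>22)&(h<33)&(s>150)&ok&(z>.14)&(z<.18)&(X[...,0]<.8)
    P=X[bar];print("bar",len(P),P.mean(0),P.min(0),P.max(0));
    c,(w),a=cv2.minAreaRect(P[:,:2].astype(np.float32));print(c,w,a)
    b=red&(z>.03)&(z<.1)&(X[...,0]<1)
    P=X[b];print("bin",len(P),P.min(0),P.max(0))
    P=P[P[:,2]>.045];print(cv2.minAreaRect(P[:,:2].astype(np.float32)))
    P=P[P[:,2]>.076];print("rim",cv2.minAreaRect(P[:,:2].astype(np.float32)))
    # blue inlay
    b=(h>100)&(h<125)&(s>130)&ok&(z>.15)&(z<.175)&(X[...,0]<.8)
    m,l,st,ce=cv2.connectedComponentsWithStats(b.astype(np.uint8))
    k=1+st[1:,4].argmax();P=X[l==k];print("inlay",P.mean(0),cv2.minAreaRect(P[:,:2].astype(np.float32)))
E
```

```text
scene head 158 [ 0.59224208 -0.11790706  0.18943408] [ 0.57087066 -0.13633095  0.17795924] [ 0.60797828 -0.10099397  0.19436533] [ 0.59097168 -0.11828376  0.19027113]
bar 123 [0.50875947 0.04398897 0.16560069] [ 0.49633386 -0.00084251  0.15975412] [0.51965284 0.08763073 0.16937814]
(0.5076427459716797, 0.04293476790189743) (0.09013868868350983, 0.012814722023904324) 80.10604095458984
bin 2084 [0.42064112 0.31217136 0.03001646] [0.64450258 0.51101438 0.08496735]
((0.5313762426376343, 0.412323921918869), (0.17918607592582703, 0.21029916405677795), 83.51068878173828)
rim ((0.5336068868637085, 0.4120701849460602), (0.17918607592582703, 0.20514307916164398), 83.51068878173828)
inlay [0.60462931 0.02573253 0.16530913] ((0.6017594337463379, 0.02484205737709999), (0.1274024099111557, 0.09099509567022324), 79.71533966064453)
side head 117 [ 0.58974824 -0.12720342  0.18934221] [ 0.57148464 -0.14082812  0.16745975] [ 0.60443804 -0.10683396  0.19543321] [ 0.5889242  -0.12587592  0.19130112]
bar 62 [0.50722124 0.03971772 0.16564822] [0.49728289 0.00130993 0.16094237] [0.51706602 0.08380129 0.17238691]
(0.5077952742576599, 0.04218204319477081) (0.08322589844465256, 0.012252548709511757) 83.57460021972656
bin 1477 [ 0.41995894 -0.08070234  0.03006281] [0.99401638 0.92399135 0.08799626]
((0.6569517850875854, 0.37371718883514404), (0.4783274233341217, 1.0254956483840942), 11.560077667236328)
rim ((0.5340554118156433, 0.40912243723869324), (0.18710124492645264, 0.20120859146118164), 83.28215789794922)
inlay [0.60349077 0.02013447 0.16595635] ((0.6009459495544434, 0.024528268724679947), (0.13751238584518433, 0.09623616188764572), 80.26319885253906)
```

```bash
cat >> h.py <<'E'
O=np.array([.605,-.0368,0.]);Y=-.1815
def ext(x,y,z): return O+Ro.from_euler('z',Y).apply([x,y,z])
def down(yaw): return Ro.from_euler('xyz',[np.pi,0,yaw])
def plan(wps,step=.078,ang=.55,pose=None):
    "wps: list of (pos,rot); prints one row per call"
    s,R=tool();p=s["eef_pos"].copy()
    for pos,rot in wps:
        while 1:
            t=R.inv().apply(np.array(pos)-p);w=(R.inv()*rot).as_rotvec()
            k=max(1,np.abs(t).max()/step,np.linalg.norm(w)/ang)
            n=np.round(np.r_[t/k/.08,w/k/np.pi],3);print(*n)
            p=p+R.apply(n[:3]*.08);R=R*Ro.from_rotvec(n[3:]*np.pi)
            if k==1: break
        print(' --',np.round(p,4))
E
python3 - <<'E'
from h import *
f=np.load("scene0.npz");X=cloud("scene",f["d"]);h,s,v=hsv(f["p"])
b=(h>100)&(h<125)&(s>130)&(X[...,2]>.17)&(X[...,2]<.22)&(X[...,1]>.2)&(X[...,0]<1)
print("cap",np.median(X[b],0),b.sum())
for a in [(0,-85),(-110,60),(-6.5,60)]: print(ext(a[0]/1e3,a[1]/1e3,0))
p=ext(0,-.085,.215)
plan([([.30,.40,.26],down(2.3)),([*p[:2],.25],down(1.389)),(p,down(1.389))])
E
```

```text
cap [0.81884524 0.51706712 0.18188211] 736
[ 0.58965706 -0.12040379  0.        ]
[0.50763716 0.04207001 0.        ]
[0.60943708 0.02338773 0.        ]
-0.975 -0.589 -0.159 -0.0 0.0 0.078
-0.975 -0.3 -0.142 -0.0 0.0 0.071
-0.437 -0.033 -0.061 -0.0 0.0 0.03
 -- [0.3    0.4001 0.26  ]
-0.975 -0.219 0.017 -0.0 0.0 0.039
-0.975 -0.096 0.017 -0.0 0.0 0.038
-0.975 0.021 0.017 -0.0 0.0 0.038
-0.975 0.138 0.017 -0.0 0.0 0.038
-0.975 0.259 0.018 -0.0 0.0 0.039
-0.975 0.392 0.018 -0.0 0.0 0.041
-0.975 0.547 0.02 -0.0 0.0 0.044
-0.262 0.199 0.006 -0.0 0.0 0.013
 -- [ 0.5897 -0.1204  0.25  ]
0.0 -0.0 0.437 -0.0 0.0 -0.0
 -- [ 0.5897 -0.1204  0.215 ]
```

play_rows(increments="-0.975 -0.589 -0.159 0 0 0.078;-0.975 -0.589 -0.159 0 0 0.078;-0.975 -0.589 -0.159 0 0 0.078;-0.975 -0.589 -0.159 0 0 0.078", hand=0, force=40)

```text
t: 0.5
eef_pos: [0.221, 0.4856, 0.2441]
tcp_rot: [3.142, -0.0, 2.616]
wrist_force: [-0.4, -0.0, 0.2]
gripper_width: 0.33
finger_force: 0.0
```

play_rows(increments="-0.975 -0.3 -0.142 0 0 0.071;-0.975 -0.3 -0.142 0 0 0.071;-0.975 -0.3 -0.142 0 0 0.071;-0.975 -0.3 -0.142 0 0 0.071")

```text
t: 0.9
eef_pos: [0.2757, 0.4265, 0.2552]
tcp_rot: [-3.141, -0.0, 2.395]
wrist_force: [-0.0, 0.9, 0.4]
gripper_width: -0.006
finger_force: 0.0
```

play_rows(increments="-0.437 -0.033 -0.061 0 0 0.03;-0.437 -0.033 -0.061 0 0 0.03;-0.437 -0.033 -0.061 0 0 0.03")

```text
t: 1.2
eef_pos: [0.2993, 0.4011, 0.26]
tcp_rot: [-3.141, -0.0, 2.302]
wrist_force: [-0.8, 1.1, 0.3]
gripper_width: -0.001
finger_force: 0.0
```

Tracks well; continue the planned sequence.

play_rows(increments="-0.975 -0.219 0.017 0 0 0.039;-0.975 -0.219 0.017 0 0 0.039;-0.975 -0.219 0.017 0 0 0.039")

```text
t: 1.5
eef_pos: [0.3399, 0.3285, 0.2588]
tcp_rot: [-3.141, 0.001, 2.176]
wrist_force: [-0.6, 0.3, 0.4]
gripper_width: -0.002
finger_force: 0.0
```

play_rows(increments="-0.975 -0.096 0.017 0 0 0.038;-0.975 -0.096 0.017 0 0 0.038;-0.975 -0.096 0.017 0 0 0.038")

```text
t: 1.8
eef_pos: [0.3779, 0.2605, 0.2574]
tcp_rot: [-3.141, 0.001, 2.056]
wrist_force: [-0.6, 1.2, -0.8]
gripper_width: -0.002
finger_force: 0.0
```

play_rows(increments="-0.975 0.021 0.017 0 0 0.038;-0.975 0.021 0.017 0 0 0.038;-0.975 0.021 0.017 0 0 0.038")

```text
t: 2.1
eef_pos: [0.416, 0.1926, 0.256]
tcp_rot: [-3.142, 0.001, 1.937]
wrist_force: [-0.6, 1.1, -0.1]
gripper_width: 0.0
finger_force: 0.0
```

play_rows(increments="-0.975 0.138 0.017 0 0 0.038;-0.975 0.138 0.017 0 0 0.038;-0.975 0.138 0.017 0 0 0.038")

```text
t: 2.4
eef_pos: [0.4544, 0.1239, 0.2545]
tcp_rot: [3.142, 0.001, 1.818]
wrist_force: [-0.4, 1.5, 0.9]
gripper_width: 0.002
finger_force: 0.0
```

play_rows(increments="-0.975 0.259 0.018 0 0 0.039;-0.975 0.259 0.018 0 0 0.039;-0.975 0.259 0.018 0 0 0.039")

```text
t: 2.7
eef_pos: [0.4937, 0.0534, 0.253]
tcp_rot: [-3.142, 0.001, 1.696]
wrist_force: [-0.5, 1.4, 0.0]
gripper_width: 0.0
finger_force: 0.0
```

play_rows(increments="-0.975 0.392 0.018 0 0 0.041;-0.975 0.392 0.018 0 0 0.041;-0.975 0.392 0.018 0 0 0.041")

```text
t: 3.0
eef_pos: [0.5346, -0.0202, 0.2514]
tcp_rot: [-3.142, 0.001, 1.567]
wrist_force: [-1.1, 1.4, 0.1]
gripper_width: 0.004
finger_force: 0.0
```

play_rows(increments="-0.975 0.547 0.02 0 0 0.044;-0.975 0.547 0.02 0 0 0.044;-0.975 0.547 0.02 0 0 0.044;-0.975 0.547 0.02 0 0 0.044")

```text
t: 3.4
eef_pos: [0.5772, -0.0948, 0.2497]
tcp_rot: [-3.141, -0.001, 1.432]
wrist_force: [-0.4, 0.9, -0.4]
gripper_width: 0.002
finger_force: 0.0
```

```bash
python3 - <<'E'
from h import *
p=ext(0,-.085,.20)
s,R=tool()
q,d=r.grab_frame("wrist");cv2.imwrite("pics/w1.png",q[:,:,::-1])
H=r.camera_params("wrist")["hand_eye"]
X=R.apply((cloud("wrist",d)@H[:3,:3].T+H[:3,3]).reshape(-1,3)).reshape(d.shape+(3,))+s["eef_pos"]
h,S,v=hsv(q);red=((h<6)|(h>174))&(S>150)&(v>70)&(d>0)&(X[...,2]>.17)&(X[...,0]<.7)
P=X[red];print(len(P),P.min(0) if len(P) else 0,P.max(0) if len(P) else 0)
print(s["eef_pos"],s["tcp_rot"],s["wrist_force"])
plan([(p,down(1.389))])
E
```

```text
1232 [ 0.57068894 -0.13536583  0.17919154] [ 0.6035061 -0.0836603  0.2732367]
[ 0.57723519 -0.09480851  0.24972954] [-3.14059963e+00 -1.22888390e-03  1.43213875e+00] [-0.40980408  0.87684058 -0.39145343]
-0.301 0.201 0.624 -0.0 -0.0 0.014
 -- [ 0.5896 -0.1204  0.2   ]
```

View pics/w1.png

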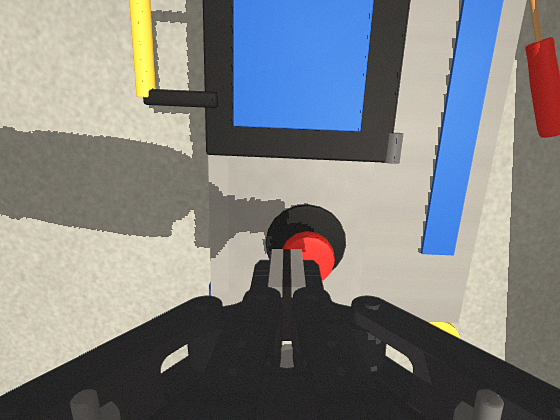

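The wrist view shows the plunger's black collar at about (306,243), red head just beyond the finger tips, and the flap bar at the left (140,50), all consistent with my fit.

play_rows(increments="-0.3 0.2 0.62 0 0 0.014;-0.3 0.2 0.62 0 0 0.014;-0.3 0.2 0.62 0 0 0.014;-0.3 0.2 0.62 0 0 0.014")

```text
t: 3.85
eef_pos: [0.5897, -0.1216, 0.2018]
tcp_rot: [3.141, -0.001, 1.388]
wrist_force: [0.1, 0.0, 0.4]
gripper_width: 0.0
finger_force: 0.0
```

play_rows(increments="0 0 0.06 0 0 0;0 0 0.13 0 0 0;0 0 0.2 0 0 0;0 0 0.24 0 0 0")

```text
t: 4.25
eef_pos: [0.5897, -0.1226, 0.1814]
tcp_rot: [3.141, -0.001, 1.386]
wrist_force: [0.6, 4.0, 7.0]
gripper_width: 0.001
finger_force: 3.5
```

play_rows(increments="0 0 0.04 0 0 0;0 0 0.07 0 0 0;0 0 0.07 0 0 0;0 0 0.07 0 0 0")

```text
t: 4.65
eef_pos: [0.5898, -0.1227, 0.177]
tcp_rot: [3.14, -0.001, 1.386]
wrist_force: [-2.6, 5.7, 20.6]
gripper_width: 0.002
finger_force: 10.1
```

play_rows(increments="0 0 -0.15 0 0 0;0 0 -0.35 0 0 0;0 0 -0.6 0 0 0;0 0 -0.6 0 0 0")

```text
t: 5.05
eef_pos: [0.59, -0.1236, 0.2259]
tcp_rot: [3.139, 0.0, 1.385]
wrist_force: [0.1, 0.3, 0.1]
gripper_width: 0.001
finger_force: 0.0
```

```bash
python3 - <<'E'
from h import *
p=ext(-.110,.06,.225)
plan([(p,down(1.389))])
q,d=r.grab_frame("scene");X=cloud("scene",d);h,S,v=hsv(q)
m=((h<6)|(h>174))&(S>150)&(X[...,2]>.15)&(X[...,2]<.22)&(abs(X[...,0]-.59)<.04)&(abs(X[...,1]+.12)<.04)
print("head",m.sum(),np.percentile(X[m][:,2],[50,90,98]))
s,R=tool();q,d=r.grab_frame("wrist")
H=r.camera_params("wrist")["hand_eye"];X=R.apply((cloud("wrist",d)@H[:3,:3].T+H[:3,3]).reshape(-1,3)).reshape(d.shape+(3,))+s["eef_pos"]
h,S,v=hsv(q);m=(h>22)&(h<33)&(S>150)&(d>0)&(X[...,2]>.15)&(X[...,2]<.18)&(X[...,0]<.6)
P=Ro.from_euler('z',-Y).apply(X[m]-O);print("bar local",len(P),P.mean(0),P.min(0),P.max(0))
E
```

```text
0.975 -0.737 0.003 0.0 0.0 -0.001
0.873 -0.655 0.003 0.001 0.0 -0.0
 -- [0.5076 0.0421 0.225 ]
head 157 [0.19003712 0.19217368 0.19342407]
bar local 943 [-0.11201622  0.0275648   0.16460835] [-0.11828077  0.01293977  0.16019357] [-0.10701652  0.03991272  0.16757539]
```

play_rows(increments="0.975 -0.737 0 0 0 0;0.975 -0.737 0 0 0 0;0.975 -0.737 0 0 0 0;0.975 -0.737 0 0 0 0", hand=0.4)

```text
t: 5.55
eef_pos: [0.5455, -0.0349, 0.2235]
tcp_rot: [-3.141, 0.0, 1.387]
wrist_force: [1.1, -0.5, -0.0]
gripper_width: 0.405
finger_force: 0.0
```

play_rows(increments="0.87 -0.67 0 0 0 0;0.87 -0.67 0 0 0 0;0.87 -0.67 0 0 0 0;0.87 -0.67 0 0 0 0;0.87 -0.67 0 0 0 0")

```text
t: 6.05
eef_pos: [0.5064, 0.0412, 0.2237]
tcp_rot: [3.141, 0.001, 1.383]
wrist_force: [-0.1, -0.1, -0.4]
gripper_width: 0.4
finger_force: 0.0
```

```bash
python3 - <<'E'
from h import *
s,R=tool();q,d=r.grab_frame("wrist");cv2.imwrite("pics/w2.png",q[:,:,::-1])
H=r.camera_params("wrist")["hand_eye"];X=R.apply((cloud("wrist",d)@H[:3,:3].T+H[:3,3]).reshape(-1,3)).reshape(d.shape+(3,))+s["eef_pos"]
h,S,v=hsv(q);m=(h>22)&(h<33)&(S>150)&(d>0)&(X[...,2]>.15)&(X[...,2]<.18)&(X[...,0]<.6)
P=Ro.from_euler('z',-Y).apply(X[m]-O);print("bar local",len(P),P.mean(0),P.min(0),P.max(0))
print("tcp local",Ro.from_euler('z',-Y).apply(s["eef_pos"]-O))
print(cv2.minAreaRect(X[m][:,:2].astype(np.float32)))
E
```

```text
bar local 1417 [-0.11341994  0.06281391  0.16475451] [-0.11861843  0.0129916   0.15976065] [-0.07563396  0.10532997  0.16757241]
tcp local [-0.11102599  0.05893478  0.22367037]
((0.5201690793037415, 0.03894597291946411), (0.09233971685171127, 0.042964912950992584), 79.68782043457031)
```

View pics/w2.png

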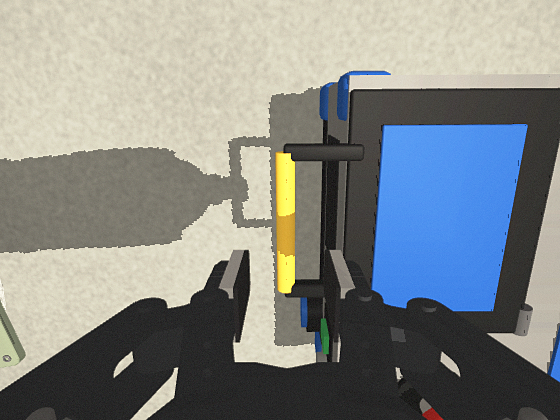

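Yellow bar (px 277–294 wide) sits midway between the open pads (245/330). Descend and grip.

play_rows(increments="0.01 -0.015 0.5 0 0 0;0.01 -0.015 0.7 0 0 0;0.01 -0.015 0.7 0 0 0")

```text
t: 6.4
eef_pos: [0.5044, 0.0425, 0.1662]
tcp_rot: [-3.139, 0.001, 1.384]
wrist_force: [0.6, -0.3, 0.7]
gripper_width: 0.404
finger_force: 0.0
```

play_rows(increments="0 0 0.1 0 0 0;0 0 0.2 0 0 0;0 0 0.3 0 0 0;0 0 0.3 0 0 0")

```text
t: 6.8
eef_pos: [0.5047, 0.0435, 0.1432]
tcp_rot: [-3.141, 0.0, 1.385]
wrist_force: [-0.6, 0.4, 0.9]
gripper_width: 0.402
finger_force: 0.0
```

play_rows(increments="0 0 0 0 0 0;0 0 0 0 0 0;0 0 0 0 0 0;0 0 0 0 0 0", hand=0, force=25)

```text
t: 7.2
eef_pos: [0.506, 0.0434, 0.1445]
tcp_rot: [3.139, -0.0, 1.385]
wrist_force: [6.9, -2.3, -1.0]
gripper_width: 0.128
finger_force: 25.4
```

```bash
python3 - <<'E'
import numpy as np
A=np.linspace(0,1.82,21);x=165*(np.cos(.024)-np.cos(A+.024))/80;z=-165*(np.sin(A+.024)-np.sin(.024))/80
for c in range(4):
    i=5*c
    print(";".join(f"0 {x[i+k]-x[i]:.2f} {z[i+k]-z[i]:.2f} 0 0 0" for k in range(1,6)))
E
```

```text
0 0.01 -0.19 0 0 0;0 0.04 -0.37 0 0 0;0 0.09 -0.55 0 0 0;0 0.15 -0.73 0 0 0;0 0.23 -0.90 0 0 0
0 0.09 -0.16 0 0 0;0 0.20 -0.32 0 0 0;0 0.32 -0.46 0 0 0;0 0.46 -0.59 0 0 0;0 0.60 -0.71 0 0 0
0 0.16 -0.10 0 0 0;0 0.32 -0.19 0 0 0;0 0.49 -0.27 0 0 0;0 0.67 -0.33 0 0 0;0 0.85 -0.37 0 0 0
0 0.19 -0.03 0 0 0;0 0.37 -0.03 0 0 0;0 0.56 -0.03 0 0 0;0 0.75 0.00 0 0 0;0 0.93 0.04 0 0 0
```

play_rows(increments="0 0.02 -0.19 0 0 0;0 0.05 -0.37 0 0 0;0 0.1 -0.55 0 0 0;0 0.16 -0.73 0 0 0;0 0.24 -0.9 0 0 0")

```text
t: 7.7
eef_pos: [0.5239, 0.04, 0.2169]
tcp_rot: [3.141, 0.0, 1.385]
wrist_force: [3.2, -0.0, -4.8]
gripper_width: 0.126
finger_force: 24.7
```

play_rows(increments="0 0.09 -0.16 0 0 0;0 0.2 -0.32 0 0 0;0 0.32 -0.46 0 0 0;0 0.46 -0.59 0 0 0;0 0.6 -0.71 0 0 0")

```text
t: 8.2
eef_pos: [0.5701, 0.0316, 0.274]
tcp_rot: [-3.139, -0.0, 1.386]
wrist_force: [-6.2, 2.6, 4.7]
gripper_width: 0.126
finger_force: 25.3
```

play_rows(increments="0 0.16 -0.1 0 0 0;0 0.32 -0.19 0 0 0;0 0.49 -0.27 0 0 0;0 0.67 -0.33 0 0 0;0 0.85 -0.37 0 0 0")

```text
t: 8.7
eef_pos: [0.6381, 0.0189, 0.3033]
tcp_rot: [3.141, -0.001, 1.386]
wrist_force: [-0.9, 2.2, -5.4]
gripper_width: 0.125
finger_force: 25.2
```

play_rows(increments="0 0.19 -0.03 0 0 0;0 0.37 -0.03 0 0 0;0 0.56 -0.03 0 0 0;0 0.75 0 0 0 0;0 0.93 0.04 0 0 0")

```text
t: 9.2
eef_pos: [0.7113, 0.0053, 0.2996]
tcp_rot: [-3.142, -0.0, 1.386]
wrist_force: [-0.2, 2.7, 5.0]
gripper_width: 0.122
finger_force: 26.6
```

play_rows(increments="0 0 0 0 0 0;0 0 0 0 0 0")

```text
t: 9.4
eef_pos: [0.7113, 0.0052, 0.2993]
tcp_rot: [3.141, -0.0, 1.386]
wrist_force: [2.4, 2.8, 1.6]
gripper_width: 0.128
finger_force: 26.5
```

play_rows(increments="0 0 0 0 0 0;0 0 0 0 0 0;0 0 0 0 0 0;0 0 -0.3 0 0 0;0 0 -0.75 0 0 0", hand=0.4)

```text
t: 9.9
eef_pos: [0.7102, 0.0052, 0.359]
tcp_rot: [-3.139, 0.001, 1.385]
wrist_force: [-0.6, 0.2, 0.6]
gripper_width: 0.399
finger_force: 0.0
```

```bash
python3 - <<'E'
from h import *
plan([(ext(-.07,.06,.36),down(2.2)),(ext(-.03,.06,.30),down(2.96))])
E
```

```text
-0.006 -0.975 -0.003 -0.0 -0.0 -0.122
0.387 -0.975 -0.003 -0.001 -0.0 -0.131
0.035 -0.035 -0.001 0.0 -0.0 -0.006
 -- [0.547  0.0348 0.36  ]
-0.262 0.249 0.542 0.0 -0.0 -0.175
-0.135 0.029 0.208 0.0 -0.0 -0.067
 -- [0.5863 0.0277 0.3   ]
```

play_rows(increments="0 -0.975 0 0 0 -0.122;0 -0.975 0 0 0 -0.122;0 -0.975 0 0 0 -0.122;0 -0.975 0 0 0 -0.122", hand=0.6)

```text
t: 10.3
eef_pos: [0.63, 0.0199, 0.3592]
tcp_rot: [-3.137, -0.001, 1.775]
wrist_force: [0.8, -1.3, 1.1]
gripper_width: 0.598
finger_force: 0.0
```

play_rows(increments="0.387 -0.975 0 0 0 -0.131;0.387 -0.975 0 0 0 -0.131;0.387 -0.975 0 0 0 -0.131;0.387 -0.975 0 0 0 -0.131")

```text
t: 10.7
eef_pos: [0.5512, 0.0344, 0.36]
tcp_rot: [3.141, 0.0, 2.183]
wrist_force: [0.7, -0.1, 0.9]
gripper_width: 0.596
finger_force: 0.0
```

play_rows(increments="-0.23 0.21 0.54 0 0 -0.175;-0.23 0.21 0.54 0 0 -0.175;-0.23 0.21 0.54 0 0 -0.175;-0.23 0.21 0.54 0 0 -0.175;-0.23 0.21 0.54 0 0 -0.175")

```text
t: 11.2
eef_pos: [0.5768, 0.0284, 0.3157]
tcp_rot: [3.142, 0.0, 2.727]
wrist_force: [0.3, 0.3, -0.6]
gripper_width: 0.601
finger_force: 0.0
```

play_rows(increments="-0.135 0.03 0.2 0 0 -0.067;-0.135 0.03 0.2 0 0 -0.067;-0.135 0.03 0.2 0 0 -0.067;-0.135 0.03 0.2 0 0 -0.067")

```text
t: 11.6
eef_pos: [0.5872, 0.0267, 0.3001]
tcp_rot: [-3.142, 0.0, 2.934]
wrist_force: [0.3, -0.4, -0.5]
gripper_width: 0.604
finger_force: 0.0
```

```bash
python3 - <<'E'
from h import *
s,R=tool();q,d=r.grab_frame("wrist");cv2.imwrite("pics/w3.png",q[:,:,::-1])
H=r.camera_params("wrist")["hand_eye"];X=R.apply((cloud("wrist",d)@H[:3,:3].T+H[:3,3]).reshape(-1,3)).reshape(d.shape+(3,))+s["eef_pos"]
h,S,v=hsv(q);m=(h>5)&(h<20)&(S>150)&(d>0)&(X[...,2]>.138)&(X[...,2]<.16)
print(m.sum());c=cv2.minAreaRect(X[m][:,:2].astype(np.float32));print(c,np.median(X[m][:,2]),s["eef_pos"],s["tcp_rot"])
print("rib local",Ro.from_euler('z',-Y).apply(np.r_[c[0],.148]-O))
q,d=r.grab_frame("scene");cv2.imwrite("pics/s1.png",q[:,:,::-1])
E
```

```text
256
((0.5922256112098694, -0.039235495030879974), (0.14437387883663177, 0.06016093119978905), 78.66017150878906) 0.14609480201116365 [0.58716599 0.02665401 0.30006291] [-3.14158014e+00  3.27084639e-04  2.93436367e+00]
rib local [-0.01212494 -0.00470133  0.148     ]
```

View pics/w3.png

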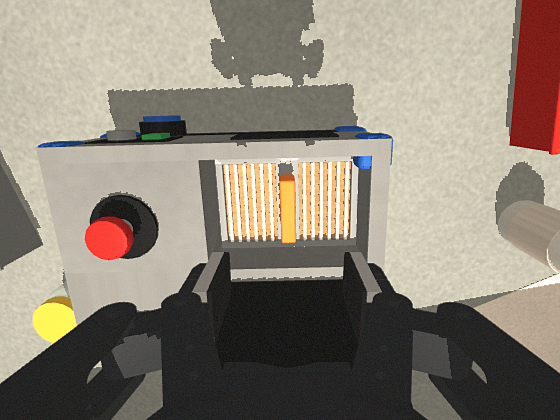

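View pics/s1.png

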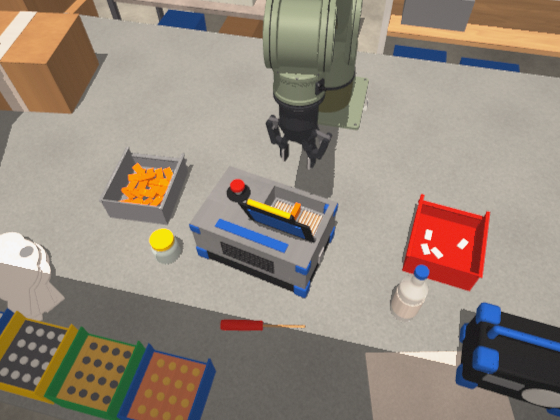

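The flap stays open (scene, bar at (270,207)); in the wrist view the orange rib is at (288,175–243), nicely centred between the fingers. Refine its position.

```bash
python3 - <<'E'
from h import *
s,R=tool();q,d=r.grab_frame("wrist")
H=r.camera_params("wrist")["hand_eye"];X=R.apply((cloud("wrist",d)@H[:3,:3].T+H[:3,3]).reshape(-1,3)).reshape(d.shape+(3,))+s["eef_pos"]
L=(X-O)@Ro.from_euler('z',-Y).as_matrix().T
h,S,v=hsv(q);m=np.zeros(d.shape,bool);m[165:250,275:300]=1
for k in ((h>5)&(h<24)&(S>150)&m,):
    P=L[k&(d>0)];print(k.sum(),np.percentile(P,[2,50,98],axis=0))
    T=P[P[:,2]>.143];print(len(T),T.min(0),T.max(0))
plan([(ext(-.0065,.06,.19),down(2.96)),(ext(-.0065,.06,.12),down(2.96))])
E
```

```text
1021 [[-0.04074251  0.05378807  0.12088686]
 [-0.01454031  0.06054645  0.14657856]
 [ 0.01758375  0.06711311  0.1481337 ]]
929 [-0.04077477  0.05366724  0.1437392 ] [0.01911165 0.06741025 0.14871787]
-0.2 0.011 0.975 -0.0 0.0 -0.005
-0.083 0.003 0.403 -0.0 0.0 -0.002
 -- [0.6095 0.0234 0.19  ]
0.001 0.0 0.875 -0.0 0.0 -0.0
 -- [0.6094 0.0234 0.12  ]
```

play_rows(increments="-0.15 0.005 0.97 0 0 -0.007;-0.15 0.005 0.97 0 0 -0.007;-0.15 0.005 0.97 0 0 -0.007;-0.15 0.005 0.97 0 0 -0.007")

```text
t: 12.15
eef_pos: [0.599, 0.0248, 0.2234]
tcp_rot: [3.142, 0.001, 2.961]
wrist_force: [0.0, -0.9, 0.7]
gripper_width: 0.601
finger_force: 0.0
```

play_rows(increments="-0.08 0 0.4 0 0 0;-0.08 0 0.4 0 0 0;-0.08 0 0.4 0 0 0")

```text
t: 12.45
eef_pos: [0.6053, 0.0237, 0.1921]
tcp_rot: [3.141, 0.001, 2.962]
wrist_force: [-0.7, 0.4, 0.8]
gripper_width: 0.597
finger_force: 0.0
```

```bash
python3 - <<'E'
from h import *
s,R=tool();print(s["eef_pos"],s["tcp_rot"],Ro.from_euler('z',-Y).apply(s["eef_pos"]-O))
plan([(ext(-.0105,.0605,.12),down(2.96))])
E
```

```text
[0.60528523 0.02366832 0.19210962] [3.14142051e+00 1.19179872e-03 2.96192353e+00] [-0.0106343   0.05952655  0.19210962]
-0.001 0.012 0.901 0.0 0.0 0.001
 -- [0.6056 0.0246 0.12  ]
```

play_rows(increments="0 0.01 0.4 0 0 0;0 0.01 0.7 0 0 0;0 0.01 0.82 0 0 0;0 0.01 0.9 0 0 0;0 0.01 0.9 0 0 0")

```text
t: 12.95
eef_pos: [0.6055, 0.0244, 0.1192]
tcp_rot: [3.142, 0.001, 2.962]
wrist_force: [0.2, -0.1, 0.8]
gripper_width: 0.602
finger_force: 0.0
```

play_rows(increments="0 0 0 0 0 0;0 0 0 0 0 0;0 0 0 0 0 0;0 0 0 0 0 0;0 0 0 0 0 0", hand=0, force=70)

```text
t: 13.45
eef_pos: [0.6055, 0.0244, 0.1193]
tcp_rot: [3.141, 0.001, 2.962]
wrist_force: [-1.0, 0.2, 9.2]
gripper_width: 0.153
finger_force: 69.8
```

play_rows(increments="-0.02 0 -0.1 0 0 0;-0.04 0 -0.25 0 0 0;-0.04 0 -0.4 0 0 0;-0.04 0 -0.55 0 0 0;-0.04 0 -0.7 0 0 0")

```text
t: 13.95
eef_pos: [0.6083, 0.0238, 0.1755]
tcp_rot: [-3.142, 0.0, 2.962]
wrist_force: [-1.2, -0.8, -2.8]
gripper_width: 0.15
finger_force: 68.2
```

play_rows(increments="0 0 -0.25 0 0 0;0 0 -0.5 0 0 0;0 0 -0.75 0 0 0;0 0 -0.95 0 0 0;0 0 -0.95 0 0 0")

```text
t: 14.45
eef_pos: [0.6089, 0.0238, 0.2526]
tcp_rot: [3.141, 0.003, 2.962]
wrist_force: [-0.2, 1.4, -3.5]
gripper_width: 0.153
finger_force: 68.3
```

```bash
python3 - <<'E'
from h import *
s,R=tool();q,d=r.grab_frame("wrist")
p,d2=r.grab_frame("side");cv2.imwrite("pics/both.png",cv2.resize(np.hstack([q,p])[:,:,::-1],(800,300)))
print(s["wrist_force"])
# rim of red bin, scene+side
for n in("scene","side"):
    f=np.load(n+"0.npz");X=cloud(n,f["d"]);h,S,v=hsv(f["p"])
    m=((h<6)|(h>174))&(S>150)&(X[...,2]>.02)&(X[...,2]<.09)&(abs(X[...,0]-.53)<.16)&(abs(X[...,1]-.41)<.16)
    print(n,cv2.minAreaRect(X[m][:,:2].astype(np.float32)))
plan([([.57,.15,.30],down(2.96)),([.534,.411,.26],down(3.02)),([.534,.411,.22],down(3.02))],step=.07)
E
```

```text
[-0.19629294  1.37344398 -3.51393925]
scene ((0.5313762426376343, 0.412323921918869), (0.17918607592582703, 0.21029916405677795), 83.51068878173828)
side ((0.5296503305435181, 0.40932023525238037), (0.18810096383094788, 0.20894771814346313), 83.89497375488281)
0.447 0.875 -0.372 -0.0 -0.0 0.0
0.303 0.592 -0.252 -0.0 -0.0 0.001
 -- [0.57 0.15 0.3 ]
0.289 0.875 0.14 -0.0 -0.0 -0.005
0.274 0.875 0.139 -0.0 -0.0 -0.006
0.257 0.875 0.138 -0.0 -0.0 -0.005
0.145 0.524 0.083 -0.0 -0.0 -0.003
 -- [0.534 0.411 0.26 ]
-0.001 0.0 0.5 -0.0 -0.0 -0.0
 -- [0.534 0.411 0.22 ]
```

View pics/both.png

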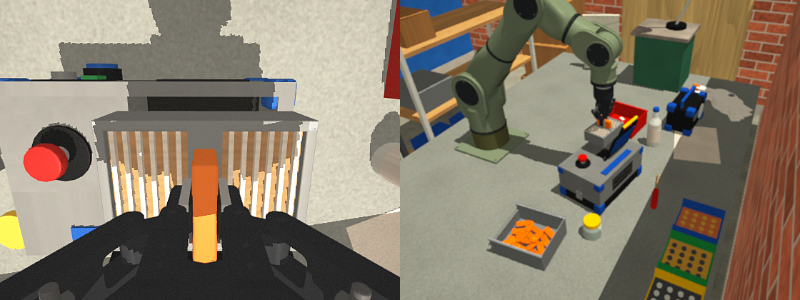

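Cassette is held level and clear of the well (rib at (205,205) left half). Carry it to the bin.

play_rows(increments="0.2 0.35 -0.3 0 0 0;0.45 0.87 -0.37 0 0 0;0.45 0.87 -0.37 0 0 0;0.45 0.87 -0.37 0 0 0")

```text
t: 14.95
eef_pos: [0.5848, 0.0995, 0.2792]
tcp_rot: [-3.141, -0.001, 2.964]
wrist_force: [-0.1, -1.0, -3.4]
gripper_width: 0.153
finger_force: 69.4
```

play_rows(increments="0.3 0.59 -0.25 0 0 0;0.3 0.59 -0.25 0 0 0;0.3 0.59 -0.25 0 0 0")

```text
t: 15.25
eef_pos: [0.5699, 0.1501, 0.2996]
tcp_rot: [-3.142, -0.0, 2.964]
wrist_force: [-0.1, -1.0, -3.3]
gripper_width: 0.153
finger_force: 70.0
```

play_rows(increments="0.29 0.87 0.14 0 0 -0.005;0.29 0.87 0.14 0 0 -0.005;0.29 0.87 0.14 0 0 -0.005;0.29 0.87 0.14 0 0 -0.005")

```text
t: 15.65
eef_pos: [0.5601, 0.2207, 0.2879]
tcp_rot: [-3.14, -0.001, 2.977]
wrist_force: [0.3, -1.0, -2.8]
gripper_width: 0.15
finger_force: 70.1
```

play_rows(increments="0.27 0.87 0.14 0 0 -0.006;0.27 0.87 0.14 0 0 -0.006;0.27 0.87 0.14 0 0 -0.006;0.27 0.87 0.14 0 0 -0.006")

```text
t: 16.05
eef_pos: [0.5505, 0.2925, 0.2772]
tcp_rot: [-3.14, 0.0, 2.995]
wrist_force: [0.7, -0.3, -2.4]
gripper_width: 0.147
finger_force: 70.1
```

play_rows(increments="0.26 0.87 0.14 0 0 -0.005;0.26 0.87 0.14 0 0 -0.005;0.26 0.87 0.14 0 0 -0.005;0.26 0.87 0.14 0 0 -0.005")

```text
t: 16.45
eef_pos: [0.5402, 0.3643, 0.2663]
tcp_rot: [-3.14, 0.001, 3.011]
wrist_force: [-0.7, -1.0, -3.1]
gripper_width: 0.15
finger_force: 70.2
```

play_rows(increments="0.145 0.52 0.08 0 0 -0.003;0.145 0.52 0.08 0 0 -0.003;0.145 0.52 0.08 0 0 -0.003;0.145 0.52 0.08 0 0 -0.003")

```text
t: 16.85
eef_pos: [0.5343, 0.4068, 0.2604]
tcp_rot: [-3.141, 0.001, 3.019]
wrist_force: [0.6, -0.0, -2.7]
gripper_width: 0.148
finger_force: 70.4
```

```bash
python3 - <<'E'
from h import *
plan([([.533,.411,.20],down(3.02))])
E
```

```text
0.023 0.05 0.755 -0.0 0.0 -0.0
 -- [0.533 0.411 0.2  ]
```

play_rows(increments="0.02 0.05 0.3 0 0 0;0.02 0.05 0.55 0 0 0;0.02 0.05 0.75 0 0 0;0.02 0.05 0.75 0 0 0;0.02 0.05 0.75 0 0 0")

```text
t: 17.35
eef_pos: [0.5327, 0.4122, 0.2009]
tcp_rot: [3.141, 0.001, 3.021]
wrist_force: [0.8, -1.1, -2.5]
gripper_width: 0.149
finger_force: 70.2
```

play_rows(increments="0 0 0 0 0 0;0 0 0 0 0 0;0 0 0 0 0 0;0 0 0 0 0 0;0 0 0 0 0 0")

```text
t: 17.85
eef_pos: [0.5319, 0.413, 0.2]
tcp_rot: [-3.142, 0.0, 3.022]
wrist_force: [-0.2, 0.6, -2.8]
gripper_width: 0.15
finger_force: 70.2
```

```bash
python3 - <<'E'
from h import *
p,d=r.grab_frame("scene");q,d2=r.grab_frame("side")
cv2.imwrite("pics/end.png",cv2.resize(np.hstack([p,q])[:,:,::-1],(800,300)))
s=r.get_state();print(s["eef_pos"],abs(s["qvel"]).max())
E
```

```text
[0.5319161  0.41304885 0.19997165] 0.0011265622706622639
```

View pics/end.png

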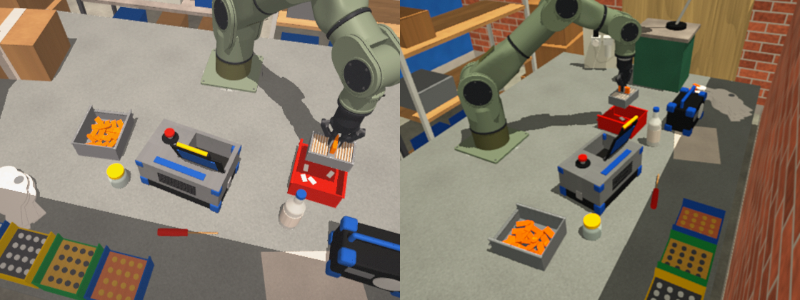

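The cassette is held level above the red bin (left half, (330,150)), the flap is open and nothing else has moved.

```bash
python3 -c "from rig import r;print(r.sign_off())"
```

```text
the job is handed in; nothing more can be done
None
```

I pressed the plunger fully down and it sprang back. The flap stays open by itself, and the cassette is held still and level over the middle of the red bin, about 70 mm above the rim. The job was handed in at about 18 s.

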